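Open the filter well of a bench fume tray

ROBOT

A 6-joint arm with a two-finger parallel gripper is mounted at the origin on a cart in front of the work surface, level with it; the furniture and walls round the work are solid. World frame = base frame: x ahead of the robot, y to its left, z up, the work surface at z = 0. Lengths are in m, angles in rad, forces in N, time in s.
With the tool pointing down it reaches from about 0.325 to 0.775 m from the base axis. Payload 5.5 kg.
Tool frame: the origin (TCP) lies at the very end of the fingers, on their centre line; the grasp point (between the pads) lies 19 mm behind it (robot.pinch_z is the distance from the TCP to the grasp point, in m); y points along the fingers, z is the direction in which the jaws open and shut, and the axes are right-handed (so a half turn about y gives the same grasp; the last joint's range is limited). The gripper opens to 88 mm and grips with 3 to 60 N. Pads are 20 mm wide; open, the fingers measure 115 mm over their backs; the gripper's body (75 mm by 178 mm) begins 61 mm behind the grasp point.
Start: joints at [1.285, 0.091, 1.231, -0, 1.82, -0.057], TCP at [0.136, 0.584, 0.223] pointing down, gripper open.
Joint ranges: [-2.87, 2.87], [-0.86, 2.18], [0.17, 2.46], [-1.51, 4.65], [0.06, 2.69], [-2.65, 2.65]. Speed limits (rad/s): [2.57, 2.57, 3.01, 3.14, 3.14, 3.14].

INTERFACE

Orientations are given as a rotation vector (axis times angle).
In Python, from workcell import sense, optics, ticket, robot gives the robot as it stands.
- The arm moves only by the tool arm_command, never from a script. Its argument "motion" is a list that holds one entry, the list of rows, each a list of 7 numbers: the shift along the world's x, y, z in units of 40 mm (1.0 is 40 mm), then the turn, a rotation vector about the world's x, y, z in units of 6 degrees (1.0 is 6 degrees), then the finger opening in mm, from 0 to 87.8. In form: [[[x, y, z, ax, ay, az, grip], ...]]. A call has 1 to 8 rows; each row shifts and turns the pose as measured when the row begins; what a row does not reach is not made up. A row lasts 1/10 s, in which the tool goes at most 50 mm and 8.59 degrees, less where a joint would pass 70% of its speed; a pose out of reach is approached as far as the arm can. A call is refused whole if a number of a shift passes 1 or a number of a turn 1, either way. A call with a gripper value outside its range is refused whole. The fingers move at their own pace and stop on an object; "newtons" is the grip in N (left out, the last holds). Time passes only in rows, so rows that do not move let the fingers close. It gives the time, the measured TCP pose, the force and the opening at its end, in the units of the state.
- sense(): the state, without advancing time (a new reading comes with each control period).
- optics.read_camera(name): name is "scene" or "side" or "wrist"; returns a dict with "color" (420x560x3 uint8, blue, green, red), "fx", "fy", "cx", "cy" (pixels), "world_from_camera" (4x4, takes a point from camera to world coordinates). Camera axes: x right, y down, z forward; pixel columns grow to the right and rows downward; lengths in m; the calibration is good to about 2 mm. A picture is of the moment at which its call begins. There is no depth.
- ticket.hand_in(): hands the job in, once; it reports no verdict.
The state is a dict: "time": time; "q": joint angles; "joint_velocities": joint speeds; "tau": joint torques, N m; "tcp_pos": TCP position; "ee_rot": TCP orientation; "wrist_force": force on the tool from outside, world axes, zero at the start; "wrist_torque": the same for the moment, N m; "width": finger opening in m.
Only numpy, scipy, OpenCV 4.12 (cv2) and the standard library are available. Lean on these libraries where they do the work, as an engineer would, in place of code of your own. Each camera call takes 0.05 s, during which the arm holds its last target. There are 200 camera calls.

TASK

Open the fume tray's filter well so that its filter can be changed: press the snap tab in until the dark lid springs free, let the tab come back up, then push the lid by its raised rib along the rails and off its seat, until it lies flat on the perforated deck and the filter is wholly uncovered. Use the fingertips only: do not pinch or lift the lid, do not force it, and leave the things that lie around the tray undisturbed.

Things in the scene. Friction and masses are not known exactly. Their poses are not given: they have to be found in the camera images.
- fume_tray: low grey box, 160 (x) x 315 (y) x 48 mm, fixed on the table; origin under it, midway across, 155 mm from its -y end and 160 from its +y end. On its flat top (z = 48 mm), from -y to +y: the snap tab (y = -135 to -117), the filter well under the dark lid (open y = -80 to 0, x = +-45), the deck. The lid can only leave along +y. Ejector housings 6 mm high stand 25 mm to either side of the tab
- deck_mid (a point): middle of the perforated steel deck (tray y = 78, z = 48 mm), which is level with the seat of the lid and runs from y = 0 to 155 mm of the tray; a rim 4 mm high goes round its outer edges. Axes as the tray's
- well_mid (a point): middle of the filter well's mouth (tray x = 0, y = -40, z = 48 mm). On either side of it an aluminium rail, fixed (tray y = -100 to 4, top 9.5 mm above the deck), holds down the lid's side edge; 95 mm are clear between the rails. Axes as the tray's
- tab_top (a point): centre of the top of the snap tab, a ribbed dark thumb pad 20 (x) x 18 (y) mm that stands 14 mm above the tray's top when up, at tray x = 0, y = -126; it carries a tooth that stands in a window of the lid and holds it. Axes as the tray's
- snap_tab (a joint): how far the tab is pressed straight down, m: 0 up, 0.008 at its stop. Its spring (2 N up, 6 N at the stop) brings it back up when let go. The lid is released at about 0.004; press 6 to 7 mm. A sprung ejector then pushes the lid 9 mm along +y within 0.5 s, past the tooth, so that it does not latch again
- filter_lid: loose dark lid, a plate 112 (x) x 104 (y) x 4 mm, 0.12 kg; origin at the centre of its underside, axes as the tray's; seated at tray y = -46, z = 48 mm. Its push rib is 60 mm long (x = +-30), 8 thick (y = -19 to -11), z = 4 to 18 mm: push on the -y face, with 1 to 2 N. The plate reaches back to y = -52. It is off the seat from tray y = 52 on, and meets the deck's end rim at 103
- ring_dish: bystander, loose: ring dish: round shallow white dish with copper rings fixed in it, 72 mm across, 13 high; origin at the centre of its underside; stays where it is
- red_pliers: bystander, loose: small pliers with red handles, 116 x 57 x 9 mm; origin at the centre of its underside; stays where it is
- files: bystander, loose: bundle of needle files, 149 x 33 x 8 mm; origin at the centre of its underside; stays where it is
- flux_tin: bystander, loose: low round tin with a black rim, 55 mm across, 14 high; origin at the centre of its underside; stays where it is
- vial_a: bystander, loose: small clear vial, 27 mm across, 32 high; origin at the centre of its underside; stays where it is
- vial_b: bystander, loose: small clear vial, 27 mm across, 32 high, like the other; origin at the centre of its underside; stays where it is

How it is judged:
On the way, in this order (a step that is already met when the one before it is completed fails the run):
1. the snap tab is pressed in far enough to release the lid (value of joint snap_tab above 0.0045 m), for 0.05 s.
2. the tab is up again and the released lid has been pushed at least 25 mm along its rails (value of joint snap_tab below 0.0015 m and y of filter_lid in the frame of fume_tray above -0.021 m), for 0.05 s.
At the end, for the whole second after the job is handed in: the lid lies still and flat on the perforated deck (origin 51 to 106 mm along +y of the tray's frame, within 22 mm of its middle line, height within 4 mm of the deck, turned less than 0.25 rad), the filter well is wholly open, and the tab is up (within 1.5 mm) (y of filter_lid in the frame of fume_tray between 0.051 and 0.106 m and x of filter_lid in the frame of fume_tray between -0.022 and 0.022 m and z of filter_lid in the frame of fume_tray between 0.044 and 0.052 m and angle between filter_lid's own z axis and vertical below 0.06 rad and angle between the y axis of filter_lid and the y axis of fume_tray, either way round below 0.25 rad and linear speed of filter_lid below 0.01 m/s and value of joint snap_tab below 0.0015 m); the robot touches nothing.
It fails at once if the lid is lifted (10 mm or more above its seat or deck) or tipped up (z of filter_lid in the frame of fume_tray above 0.058 m or angle between filter_lid's own z axis and vertical above 0.2 rad).
It fails at once if the lid is forced (more than 30 N on it) (contact force between the arm and filter_lid above 30 N).
It fails at once if a thing lying around the tray is moved by more than 20 mm (distance of any of ring_dish, red_pliers, files, flux_tin, vial_a, vial_b from where it was at the start of the episode above 0.02 m).
It also fails if it takes over 43 s, if anything falls off the work surface, if the arm or the gripper's body presses on something with over 40 N, if the wrist force passes 120 N, or if a joint passes its speed limit or range.

## Working session

There is one attempt and no reset: what is moved stays moved. The work goes in short steps, Python scripts to look and compute and a tool call to move; the robot and the scene stay as the last step left them, time stands still between calls to the robot, and variables do not carry over. Pictures are saved under pics/ and viewed, on a budget of 10 in all, crops included, one or two more only if the job needs it, and the job is handed in when it is done.

Besides the shell and the picture viewer there is one more tool, called after ">>>" in YAML: its name, and indented under it one key for each argument. arm_command: Moves the arm, as the interface text tells. Its arguments: {"type":"object","properties":{"motion":{"type":"array"},"newtons":{"type":"number"}},"required":["motion"]}

```bash
mkdir -p pics; ls; python3 - <<'E'
from workcell import sense, optics, ticket, robot
import cv2, numpy as np
s=sense(); print({k:np.round(v,3) for k,v in s.items()})
for n in ("scene","side"):
    c=optics.read_camera(n); cv2.imwrite(f"pics/{n}0.png",c["color"]); print(n,c["fx"],c["fy"],c["cx"],c["cy"],np.round(c["world_from_camera"],3).tolist())
E
```

```text
pics
{'time': np.float64(0.0), 'q': array([ 1.285,  0.092,  1.232,  0.   ,  1.82 , -0.057]), 'joint_velocities': array([-0.001,  0.001,  0.   , -0.001, -0.   , -0.   ]), 'tau': array([ 0.0000e+00, -4.4647e+01, -4.0643e+01,  7.0000e-02,  3.0000e-02,
       -0.0000e+00]), 'tcp_pos': array([0.136, 0.584, 0.222]), 'ee_rot': array([-1.565,  0.18 , -0.179]), 'wrist_force': array([ 0.496, -0.334,  0.632]), 'wrist_torque': array([ 0.024, -0.062, -0.01 ]), 'width': np.float64(0.088)}
scene 490.2132510969903 490.2132510969903 280.3428678508916 214.11611021710058 [[0.835, -0.351, 0.424, 0.034], [-0.551, -0.552, 0.626, -0.733], [0.014, -0.756, -0.654, 0.887], [0.0, 0.0, 0.0, 1.0]]
side 421.7613844500611 421.7613844500611 283.6789166965844 209.57687231250515 [[0.96, -0.117, 0.253, 0.273], [-0.279, -0.43, 0.859, -0.969], [0.008, -0.895, -0.445, 0.622], [0.0, 0.0, 0.0, 1.0]]
```

View pics/scene0.png

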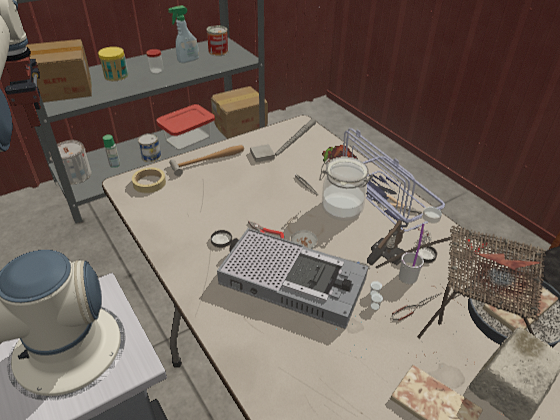

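View pics/side0.png

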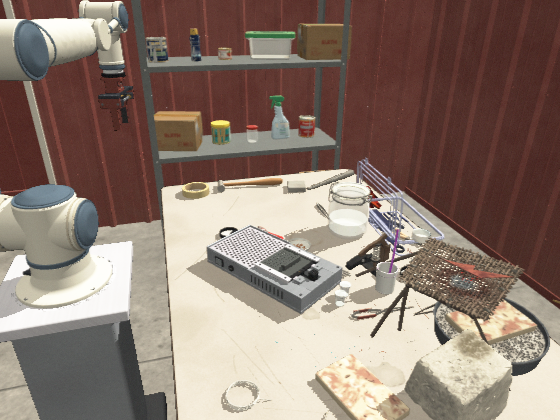

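Both views show the tray: perforated deck at the left (scene ~265,258), dark lid (~318,270) and tab (~345,283) at the right end. I'll enlarge to get corners.

```bash
python3 - <<'E'
import cv2, numpy as np
a=cv2.imread("pics/scene0.png")[215:335,200:400]; b=cv2.imread("pics/side0.png")[215:315,195:361]
a=cv2.resize(a,(800,480),interpolation=cv2.INTER_CUBIC)
cv2.imwrite("pics/sc_crop.png",a)
b=cv2.resize(b,(797,480),interpolation=cv2.INTER_CUBIC)
cv2.imwrite("pics/sd_crop.png",b)
E
```

```text
(no output)
```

View pics/sc_crop.png

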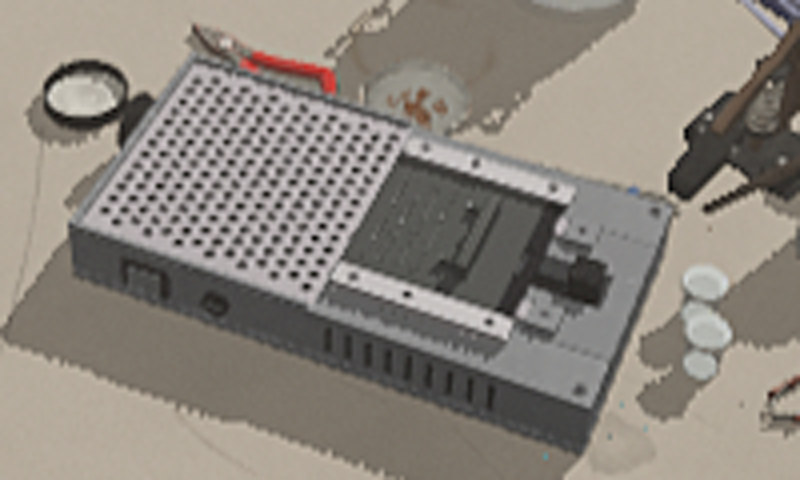

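The crop shows the tray clearly: tab at crop (575,275), lid with rib (~470,245), dish behind, pliers behind the deck, and two vials beyond the tab end (~705,280/325). I'll fit the tray pose to the corners, then refine with the wrist camera.

```bash
cat > h.py <<'E'
import numpy as np, cv2
from scipy.optimize import least_squares
from scipy.spatial.transform import Rotation as R
def proj(c,P):
    T=np.linalg.inv(np.asarray(c["world_from_camera"])); p=P@T[:3,:3].T+T[:3,3]
    return np.c_[c["fx"]*p[:,0]/p[:,2]+c["cx"], c["fy"]*p[:,1]/p[:,2]+c["cy"]]
def world(pose,P):  # tray mm -> world m
    x,y,a=pose; P=np.atleast_2d(P)/1000.
    return P@R.from_rotvec([0,0,a]).as_matrix().T+[x,y,0]
def fit(views,x0):  # views: list of (cam, tray points, pixels)
    f=lambda p: np.concatenate([(proj(c,world(p,P))-uv).ravel() for c,P,uv in views])
    r=least_squares(f,x0,loss="soft_l1"); return r.x, f(r.x).reshape(-1,2)
E
python3 - <<'E'
from workcell import sense, optics
from h import *
c=optics.read_camera("scene")
P=np.array([[-80,160,50],[80,160,50],[80,-155,48],[-80,-155,48],[-80,-155,0],[-80,160,0]])
uv=np.array([[75,225],[197,60],[675,205],[592,408],[585,452],[72,272]])/4+[200,215]
best=min((fit([(c,P,uv)],[0.5,0,a]) for a in np.arange(-3,3.1,.5)),key=lambda r:np.abs(r[1]).sum())
print(best); p=best[0]
Q=np.array([[0,-126,62],[0,-65,66],[0,37,66],[0,0,48],[-80,4,48]])
print(world(p,Q).round(4), (proj(c,world(p,Q))-[200,215])*4)
E
```

```text
(array([ 0.50055993, -0.10934629,  0.5730554 ]), array([[-1.27499568, -1.03010315],
       [-0.63783656, -2.46098179],
       [ 0.53119441, -0.22007415],
       [ 0.355729  , -0.35973521],
       [-0.20556881,  2.3016499 ],
       [ 0.95010943,  1.61499767]]))
[[ 0.5689 -0.2152  0.062 ]
 [ 0.5358 -0.164   0.066 ]
 [ 0.4805 -0.0783  0.066 ]
 [ 0.5006 -0.1093  0.048 ]
 [ 0.4312 -0.1494  0.048 ]] [[590.2098441  267.06115995]
 [487.58359187 228.38866318]
 [322.07029335 174.15650198]
 [380.02812248 214.92587748]
 [318.02196944 310.08331696]]
```

View pics/sd_crop.png

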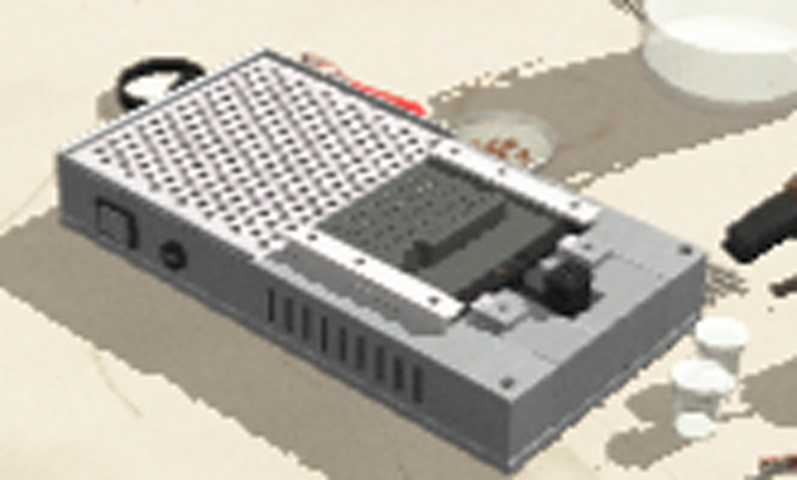

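```bash
python3 - <<'E'
from workcell import sense, optics
from h import *
c=optics.read_camera("scene"); d=optics.read_camera("side")
P=np.array([[-80,160,50],[80,160,50],[80,-155,48],[-80,-155,48],[-80,-155,0],[-80,160,0],[0,-126,62]])
uv=np.array([[75,225],[197,60],[675,205],[592,408],[585,452],[72,272],[585,270]])/4+[200,215]
vs=np.array([[60,155],[265,50],[708,258],[512,398],[512,470],[62,222],[570,272]])/4.8+[195,215]
p,r=fit([(c,P,uv),(d,P,vs)],[.5,-.109,.573]); print(p,r.round(1).tolist())
print(world(p,[[0,-126,62]]).round(4))
s=sense(); M=R.from_rotvec(s["ee_rot"]).as_matrix(); print(M.round(3))
a=p[2]; x=np.array([np.cos(a),np.sin(a),0])
for z in (x,-x):
    y=np.array([0,0,-1.]); T=np.c_[np.cross(y,z),y,z]; print("turn deg",np.degrees(R.from_matrix(T@M.T).as_rotvec()).round(1))
print("shift units", (world(p,[[0,-126,130]])[0]-s["tcp_pos"])/.04)
E
```

```text
[ 0.50094642 -0.10925049  0.57251201] [[-1.1, -1.2], [-0.5, -2.6], [0.6, -0.3], [0.4, -0.4], [-0.1, 2.2], [1.1, 1.5], [1.4, -0.8], [-1.1, -1.0], [0.1, -1.1], [0.6, -2.1], [-0.3, 0.2], [-0.9, 2.7], [-0.1, 1.3], [-0.2, -0.1]]
[[ 0.5692 -0.2152  0.062 ]]
[[ 0.974 -0.     0.227]
 [-0.227 -0.001  0.974]
 [-0.    -1.    -0.001]]
turn deg [  0.   -0.  -44.1]
turn deg [0.000e+00 1.000e-01 1.359e+02]
shift units [ 10.82881644 -19.98503819  -2.30247414]
```

>>> arm_command:
  motion:
    - [[0.5, -0.9, 0, 0, 0, -0.35, 0], [0.5, -0.9, 0, 0, 0, -0.35, 0], [0.5, -0.9, 0, 0, 0, -0.35, 0], [0.5, -0.9, 0, 0, 0, -0.35, 0], [0.5, -0.9, 0, 0, 0, -0.35, 0], [0.5, -0.9, 0, 0, 0, -0.35, 0], [0.5, -0.9, 0, 0, 0, -0.35, 0], [0.5, -0.9, 0, 0, 0, -0.35, 0]]

```text
time: 1.05
tcp_pos: [0.2967, 0.2883, 0.2174]
ee_rot: [-1.537, 0.413, -0.41]
wrist_force: [-0.1, -0.1, -0.4]
width: 0.0273
```

>>> arm_command:
  motion:
    - [[0.5, -0.9, 0, 0, 0, -0.35, 0], [0.5, -0.9, 0, 0, 0, -0.35, 0], [0.5, -0.9, 0, 0, 0, -0.35, 0], [0.5, -0.9, 0, 0, 0, -0.35, 0], [0.5, -0.9, 0, 0, 0, -0.35, 0], [0.5, -0.9, 0, 0, 0, -0.35, 0], [0.5, -0.9, 0, 0, 0, -0.35, 0], [0.5, -0.9, 0, 0, 0, -0.35, 0]]

```text
time: 1.85
tcp_pos: [0.4602, -0.0131, 0.2186]
ee_rot: [-1.473, 0.646, -0.65]
wrist_force: [0.0, 0.3, -0.8]
width: 0.0005
```

```bash
cat >> h.py <<'E'
def todo(pose,tp):  # shift to reach tray point tp (mm), in units, and turn in units (jaws along tray x)
    from workcell import sense
    s=sense(); M=R.from_rotvec(s["ee_rot"]).as_matrix(); a=pose[2]
    y=np.array([0,0,-1.]); z=np.array([np.cos(a),np.sin(a),0]); T=np.c_[np.cross(y,z),y,z]
    print("t",round(s["time"],2),"F",s["wrist_force"].round(1),"w",round(s["width"],4),"tray mm",(R.from_rotvec([0,0,-a]).apply(s["tcp_pos"]-[pose[0],pose[1],0])*1000).round(1))
    print("shift",((world(pose,tp)[0]-s["tcp_pos"])/.04).round(2),"turn",(np.degrees(R.from_matrix(T@M.T).as_rotvec())/6).round(2))
E
python3 - <<'E'
from h import *
todo([.5009,-.1093,.5725],[0,-126,150])
E
```

```text
t 1.85 F [ 0.   0.3 -0.8] w 0.0005 tray mm [ 17.9 102.9 218.6]
shift [ 2.72 -5.05 -1.71] turn [ 0.02  0.01 -1.61]
```

>>> arm_command:
  motion:
    - [[0.45, -0.84, -0.1, 0, 0, -0.27, 0], [0.45, -0.84, -0.1, 0, 0, -0.27, 0], [0.45, -0.84, -0.1, 0, 0, -0.27, 0], [0.45, -0.84, -0.2, 0, 0, -0.27, 0], [0.45, -0.84, -0.2, 0, 0, -0.27, 0], [0.45, -0.84, -0.3, 0, 0, -0.27, 0], [0.2, -0.3, 0, 0, 0, 0, 0], [0, 0, 0, 0, 0, 0, 0]]

```text
time: 2.65
tcp_pos: [0.58, -0.2419, 0.1744]
ee_rot: [-1.424, 0.789, -0.792]
wrist_force: [-0.3, 0.5, 1.2]
width: 0.0002
```

```bash
python3 - <<'E'
from workcell import optics
from h import *
p=[.5009,-.1093,.5725]
todo(p,[0,-126,90])
c=optics.read_camera("wrist"); np.save("w.npy",{k:v for k,v in c.items() if k!="color"},allow_pickle=True)
im=c["color"].copy(); print(np.round(c["world_from_camera"],3).tolist())
P=np.array([[0,-126,62],[-10,-135,62],[10,-135,62],[10,-117,62],[-10,-117,62],[-80,-155,48],[80,-155,48],[-30,-65,66],[30,-65,66]])
q=proj(c,world(p,P)); print(q.round(0).tolist())
for u in q: cv2.circle(im,tuple(int(v) for v in u),2,(0,0,255),-1)
cv2.imwrite("pics/w1.png",im)
E
```

```text
t 2.65 F [-0.3  0.5  1.2] w 0.0002 tray mm [  -5.3 -154.3  174.4]
shift [-0.27  0.67 -2.11] turn [0.02 0.01 0.16]
[[0.849, 0.511, 0.137, 0.544], [0.529, -0.82, -0.22, -0.182], [-0.0, 0.259, -0.966, 0.337], [0.0, 0.0, 0.0, 1.0]]
[[281.0, 175.0], [269.0, 186.0], [293.0, 186.0], [293.0, 164.0], [268.0, 164.0], [189.0, 207.0], [373.0, 204.0], [240.0, 96.0], [320.0, 94.0]]
```

View pics/w1.png

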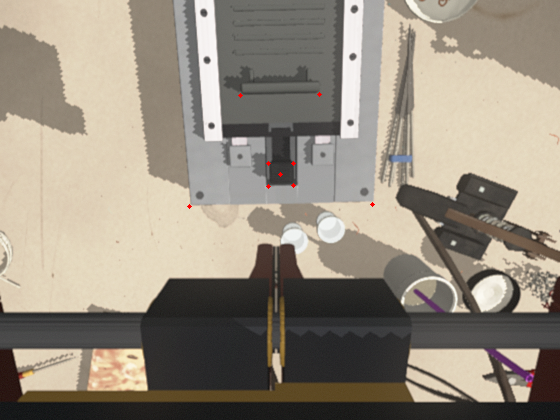

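The wrist view agrees with the pose fit within ~2 px: tab at (283,175), rib edge at row 94, vials at (293,238) and (330,228) clear of the press. Going over the tab.

>>> arm_command:
  motion:
    - [[-0.15, 0.35, -0.6, 0, 0, 0.16, 0], [-0.1, 0.32, -0.6, 0, 0, 0, 0], [0, 0, -0.6, 0, 0, 0, 0], [0, 0, -0.3, 0, 0, 0, 0], [0, 0, 0, 0, 0, 0, 0]]

```text
time: 3.2
tcp_pos: [0.5683, -0.2088, 0.0912]
ee_rot: [-1.429, 0.77, -0.778]
wrist_force: [-0.3, -0.7, -0.1]
width: 0.0
```

```bash
python3 - <<'E'
from h import *
todo([.5014,-.1088,.5725],[0,-126,70])
E
```

```text
t 3.2 F [-0.3 -0.7 -0.1] w 0.0 tray mm [   2.1 -120.3   91.2]
shift [ 0.03 -0.15 -0.53] turn [ 0.02  0.04 -0.05]
```

>>> arm_command:
  motion:
    - [[0.03, -0.15, -0.3, 0, 0, -0.05, 0], [0, 0, -0.25, 0, 0, 0, 0], [0, 0, 0, 0, 0, 0, 0]]

```text
time: 3.5
tcp_pos: [0.5708, -0.2153, 0.0708]
ee_rot: [-1.427, 0.77, -0.785]
wrist_force: [-0.3, -0.0, -0.5]
width: 0.0005
```

```bash
python3 - <<'E'
from h import *
from workcell import optics
p=[.5014,-.1088,.5725]
todo(p,[0,-126,62])
E
```

```text
t 3.5 F [-0.3 -0.  -0.5] w 0.0005 tray mm [   0.6 -127.1   70.8]
shift [-0.03  0.01 -0.22] turn [ 0.04  0.08 -0.01]
```

>>> arm_command:
  motion:
    - [[0, 0, -0.15, 0, 0, 0, 0], [0, 0, -0.1, 0, 0, 0, 0], [0, 0, 0, 0, 0, 0, 0]]

```text
time: 3.8
tcp_pos: [0.5714, -0.2159, 0.0617]
ee_rot: [-1.426, 0.769, -0.787]
wrist_force: [0.0, -0.0, 0.4]
width: 0.0007
```

>>> arm_command:
  motion:
    - [[0, 0, -0.07, 0, 0, 0, 0], [0, 0, 0, 0, 0, 0, 0]]

```text
time: 4.0
tcp_pos: [0.5716, -0.216, 0.06]
ee_rot: [-1.426, 0.768, -0.788]
wrist_force: [-1.1, 0.9, 1.2]
width: 0.0001
```

>>> arm_command:
  motion:
    - [[0, 0, -0.07, 0, 0, 0, 0], [0, 0, -0.05, 0, 0, 0, 0], [0, 0, 0, 0, 0, 0, 0]]

```text
time: 4.3
tcp_pos: [0.5718, -0.2161, 0.0564]
ee_rot: [-1.426, 0.767, -0.789]
wrist_force: [-3.1, 0.9, 4.8]
width: 0.0005
```

>>> arm_command:
  motion:
    - [[0, 0, -0.05, 0, 0, 0, 0], [0, 0, -0.02, 0, 0, 0, 0], [0, 0, 0, 0, 0, 0, 0], [0, 0, 0, 0, 0, 0, 0], [0, 0, 0, 0, 0, 0, 0], [0, 0, 0, 0, 0, 0, 0]]

```text
time: 4.9
tcp_pos: [0.5718, -0.2161, 0.0557]
ee_rot: [-1.426, 0.766, -0.79]
wrist_force: [-2.4, 1.0, 5.2]
width: 0.0004
```

```bash
python3 - <<'E'
from workcell import optics
from h import *
p=[.5014,-.1088,.5725]
todo(p,[0,-126,75])
for n,(r0,r1,c0,c1) in {"scene":(225,325,220,380),"side":(215,315,195,355)}.items():
    im=optics.read_camera(n)["color"][r0:r1,c0:c1]; cv2.imwrite(f"pics/{n}1.png",cv2.resize(im,None,fx=3.0,fy=3.0,interpolation=cv2.INTER_CUBIC))
cv2.imwrite("pics/both1.png",np.vstack([cv2.imread("pics/scene1.png"),cv2.imread("pics/side1.png")]))
E
```

```text
t 4.9 F [-2.4  1.   5.2] w 0.0004 tray mm [   1.  -128.4   55.7]
shift [-0.05  0.04  0.48] turn [0.06 0.12 0.  ]
```

View pics/both1.png

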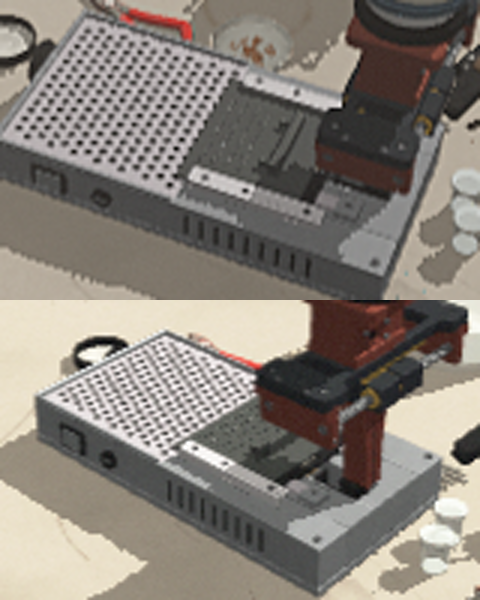

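The pads press on the tab (5 N, about 6.3 mm deep); the dark gap behind the lid looks wider, so it seems released. Lifting and checking from the wrist.

>>> arm_command:
  motion:
    - [[0, 0, 0.3, 0, 0, 0, 0], [0, 0, 0.6, 0.06, 0.12, 0, 30], [0, 0, 0.6, 0, 0, 0, 30], [0, 0, 0, 0, 0, 0, 30]]

```text
time: 5.4
tcp_pos: [0.572, -0.2162, 0.1167]
ee_rot: [-1.427, 0.778, -0.778]
wrist_force: [0.3, 0.1, 0.1]
width: 0.0211
```

```bash
python3 - <<'E'
from workcell import optics
from h import *
p=[.5014,-.1088,.5725]
todo(p,[0,-75,90])
c=optics.read_camera("wrist"); im=c["color"].copy()
for yl in (-65,-56):
    q=proj(c,world(p,np.array([[-30,yl,66],[30,yl,66]]))); print(yl,q.round(0).tolist())
    for u in q: cv2.circle(im,tuple(int(v) for v in u),2,(0,0,255) if yl==-65 else (0,255,0),-1)
cv2.imwrite("pics/w2.png",im)
E
```

```text
t 5.4 F [0.3 0.1 0.1] w 0.0211 tray mm [   1.1 -128.6  116.7]
shift [-0.75  1.11 -0.67] turn [-0. -0.  0.]
-65 [[223.0, 133.0], [322.0, 133.0]]
-56 [[223.0, 117.0], [322.0, 118.0]]
```

View pics/w2.png

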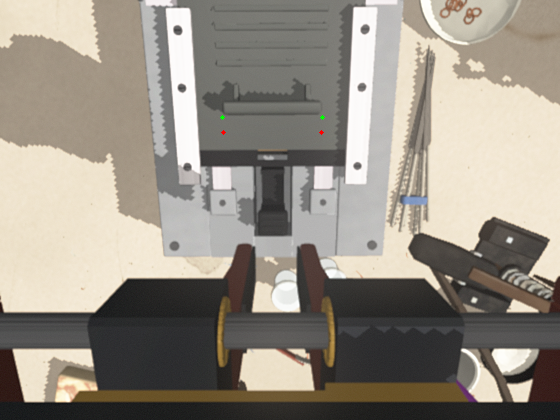

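The lid has sprung about 10 mm (rib edge at row ~114, versus red -65 mm marks) and the tab is up. Now placing the fingertips, open 30 mm, behind the rib.

>>> arm_command:
  motion:
    - [[-0.38, 0.56, -0.3, 0, 0, 0, 30], [-0.37, 0.55, -0.3, 0, 0, 0, 30], [0, 0, 0, 0, 0, 0, 30], [0, 0, 0, 0, 0, 0, 30]]

```text
time: 5.85
tcp_pos: [0.5387, -0.1703, 0.0834]
ee_rot: [-1.428, 0.786, -0.772]
wrist_force: [1.1, -0.2, 1.3]
width: 0.0296
```

```bash
python3 - <<'E'
from h import *
todo([.5014,-.1088,.5725],[0,-76,57])
E
```

```text
t 5.85 F [ 1.1 -0.2  1.3] w 0.0296 tray mm [ -1.9 -71.9  83.4]
shift [ 0.1  -0.06 -0.66] turn [-0.03 -0.08  0.01]
```

>>> arm_command:
  motion:
    - [[0.1, -0.08, -0.2, -0.03, -0.08, 0, 30], [0, 0, -0.25, 0, 0, 0, 30], [0, 0, -0.15, 0, 0, 0, 30], [0, 0, 0, 0, 0, 0, 30]]

```text
time: 6.25
tcp_pos: [0.5437, -0.1756, 0.0559]
ee_rot: [-1.427, 0.78, -0.78]
wrist_force: [-0.9, 0.2, -0.6]
width: 0.0299
```

```bash
python3 - <<'E'
from h import *
todo([.5014,-.1088,.5725],[0,-76,57])
E
```

```text
t 6.25 F [-0.9  0.2 -0.6] w 0.0299 tray mm [ -0.6 -79.   55.9]
shift [-0.03  0.07  0.03] turn [0.   0.   0.02]
```

>>> arm_command:
  motion:
    - [[-0.054, 0.084, 0.03, 0, 0, 0, 30], [-0.054, 0.084, 0, 0, 0, 0, 30], [-0.054, 0.084, 0, 0, 0, 0, 30], [-0.054, 0.084, 0, 0, 0, 0, 30], [-0.054, 0.084, 0, 0, 0, 0, 30], [-0.054, 0.084, 0, 0, 0, 0, 30]]

```text
time: 6.85
tcp_pos: [0.5305, -0.1546, 0.0583]
ee_rot: [-1.426, 0.779, -0.782]
wrist_force: [-0.1, -0.2, -0.8]
width: 0.0302
```

>>> arm_command:
  motion:
    - [[-0.054, 0.084, 0, 0, 0, 0, 30], [-0.054, 0.084, 0, 0, 0, 0, 30], [-0.054, 0.084, 0, 0, 0, 0, 30], [-0.054, 0.084, 0, 0, 0, 0, 30]]

```text
time: 7.25
tcp_pos: [0.5211, -0.1398, 0.0586]
ee_rot: [-1.426, 0.778, -0.783]
wrist_force: [1.1, -0.3, -0.4]
width: 0.0298
```

```bash
python3 - <<'E'
from h import *
todo([.5014,-.1088,.5725],[0,46,57])
E
```

```text
t 7.25 F [ 1.1 -0.3 -0.4] w 0.0298 tray mm [ -0.2 -36.8  58.6]
shift [-1.12  1.74 -0.04] turn [0.02 0.02 0.03]
```

>>> arm_command:
  motion:
    - [[-0.07, 0.108, -0.03, 0, 0, 0.03, 30], [-0.07, 0.108, 0, 0, 0, 0, 30], [-0.07, 0.108, 0, 0, 0, 0, 30], [-0.07, 0.108, 0, 0, 0, 0, 30], [-0.07, 0.108, 0, 0, 0, 0, 30], [-0.07, 0.108, 0, 0, 0, 0, 30]]

```text
time: 7.85
tcp_pos: [0.5031, -0.1119, 0.0577]
ee_rot: [-1.427, 0.774, -0.781]
wrist_force: [0.3, -1.5, 0.1]
width: 0.0301
```

```bash
python3 - <<'E'
from workcell import optics
from h import *
p=[.5014,-.1088,.5725]
todo(p,[0,46,57])
c=optics.read_camera("wrist"); cv2.imwrite("pics/w3.png",c["color"])
q=proj(c,world(p,np.array([[-80,160,50],[80,160,50],[0,0,48]]))); print(q.round(0).tolist())
E
```

```text
t 7.85 F [ 0.3 -1.5  0.1] w 0.0301 tray mm [-0.2 -3.5 57.7]
shift [-0.67  1.04 -0.02] turn [ 0.02  0.03 -0.  ]
[[79.0, -115.0], [470.0, -114.0], [275.0, 249.0]]
```

View pics/w3.png

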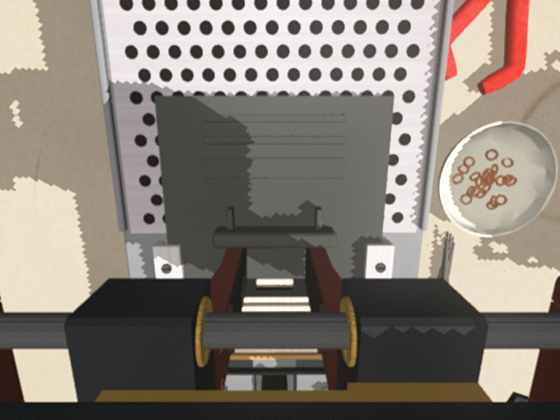

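The lid slides straight on the deck, with both fingers on the rib (row ~238) and the lid's front edge at row 97. Continuing another ~48 mm.

>>> arm_command:
  motion:
    - [[-0.07, 0.108, 0, 0.02, 0.03, 0, 30], [-0.07, 0.108, 0, 0, 0, 0, 30], [-0.07, 0.108, 0, 0, 0, 0, 30], [-0.07, 0.108, 0, 0, 0, 0, 30], [-0.07, 0.108, 0, 0, 0, 0, 30], [-0.07, 0.108, 0, 0, 0, 0, 30]]

```text
time: 8.5
tcp_pos: [0.4847, -0.0834, 0.0577]
ee_rot: [-1.427, 0.778, -0.777]
wrist_force: [0.4, -0.2, -0.5]
width: 0.0295
```

```bash
python3 - <<'E'
from h import *
todo([.5014,-.1088,.5725],[0,46,57])
E
```

```text
t 8.5 F [ 0.4 -0.2 -0.5] w 0.0295 tray mm [-0.3 30.4 57.7]
shift [-0.2   0.33 -0.02] turn [-0. -0. -0.]
```

Then 16 mm more, slowing, back off and lift.

>>> arm_command:
  motion:
    - [[-0.07, 0.108, 0, 0, 0, 0, 30], [-0.06, 0.09, 0, 0, 0, 0, 30], [-0.05, 0.08, 0, 0, 0, 0, 30], [-0.02, 0.03, 0, 0, 0, 0, 30], [0, 0, 0, 0, 0, 0, 30]]

```text
time: 9.0
tcp_pos: [0.4755, -0.0693, 0.0577]
ee_rot: [-1.427, 0.778, -0.777]
wrist_force: [0.5, -0.7, 0.4]
width: 0.03
```

>>> arm_command:
  motion:
    - [[0.07, -0.108, 0, 0, 0, 0, 30], [0.1, -0.15, 0, 0, 0, 0, 30], [0, 0, 0.3, 0, 0, 0, 30], [0, 0, 0.8, 0, 0, 0, 30], [0.3, -0.45, 0.6, 0, 0, 0, 30], [0.3, -0.45, 0.6, 0, 0, 0, 30], [0.3, -0.45, 0.6, 0, 0, 0, 30], [0, 0, 0, 0, 0, 0, 30]]

```text
time: 9.8
tcp_pos: [0.5191, -0.137, 0.181]
ee_rot: [-1.427, 0.779, -0.776]
wrist_force: [-0.7, -0.1, 0.8]
width: 0.0298
```

```bash
python3 - <<'E'
from workcell import optics
from h import *
p=[.5014,-.1088,.5725]
todo(p,[0,-20,160])
c=optics.read_camera("wrist"); im=c["color"].copy()
q=proj(c,world(p,np.array([[-56,51-52,52],[56,51-52,52],[-56,106+52,52],[56,75-52,52],[-56,75-52,52],[-30,75-19,66],[30,75-19,66]]))); print(q.round(0).tolist())
for i,u in enumerate(q): cv2.circle(im,tuple(int(v) for v in u),2,(0,0,255) if i<3 else (0,255,0),-1)
d=cv2.resize(optics.read_camera("scene")["color"][205:345,190:400],(560,373),interpolation=cv2.INTER_CUBIC)
cv2.imwrite("pics/w4.png",cv2.resize(np.vstack([im,d]),None,fx=.75,fy=.75,interpolation=cv2.INTER_AREA))
E
```

```text
t 9.8 F [-0.7 -0.1  0.8] w 0.0298 tray mm [ -0.4 -33.3 181. ]
shift [-0.17  0.28 -0.52] turn [-0.01 -0.01 -0.  ]
[[210.0, 168.0], [341.0, 168.0], [200.0, -48.0], [342.0, 139.0], [209.0, 139.0], [237.0, 96.0], [314.0, 97.0]]
```

View pics/w4.png

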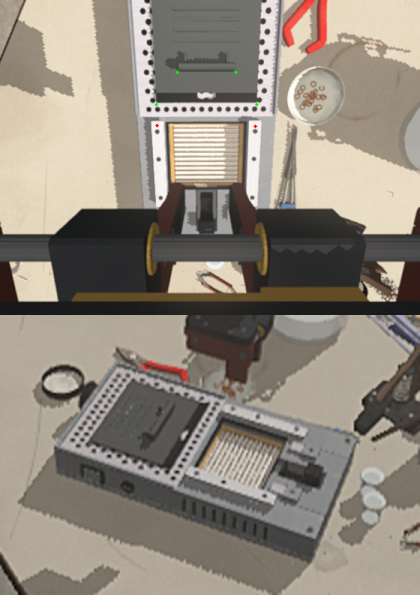

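The lid lies square on the deck, with its rib and back edge on or just above the green marks for y = 75. The filter is fully open, the tab is up, the surrounding things are in place and the arm is clear.

```bash
python3 -c "
from workcell import ticket, sense
print(ticket.hand_in()); print(sense()['time'])"
```

```text
the job is handed in; nothing more can be done
None
the job is handed in; nothing more can be done
```

The filter well is open and the job is handed in, at about 10 s of the 43 s allowed. No verdict was reported.

- **What I did:** I found the tray from the scene and side images and checked it from the wrist camera. I then pressed the tab about 6.3 mm at 5 N, and the lid sprung about 10 mm. I let the tab come up, then pushed the rib along the rails with two fingertips 30 mm apart. The force readings stayed around 1 to 1.5 N. I backed off and lifted clear.
- **Last check:** In the final wrist and scene pictures the lid lies flat and square on the deck, at tray y of about 75 mm and close to the middle line. The filter is wholly uncovered and the tab is up. The dish, pliers, files, tin and vials look unmoved, though I judged that by eye and did not measure it.
- **Disagreements:** The tray pose fit left errors of up to 2.7 pixels, and the wrist view disagreed with it by about 2 mm, which I corrected. No check failed.

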